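Latch the gear case cover, dip the gauge rod and hold it level over the tin

ROBOT

A 6-joint arm with a two-finger parallel gripper is mounted at the origin on a cart in front of the work surface, level with it; the furniture and walls round the work are solid. World frame = base frame: x ahead of the robot, y to its left, z up, the work surface at z = 0. Lengths are in m, angles in degrees, forces in N, time in s.
With the tool pointing down it reaches from about 0.25 to 0.725 m from the base axis. Payload 9.7 kg.
Tool frame: the origin (TCP) lies midway between the tips of the shut fingers; the grasp point (between the pads) lies 19 mm behind it; x points along the fingers, y is the direction in which the jaws open and shut, and the axes are right-handed (so a half turn about x gives the same grasp; the last joint's range is limited). The gripper opens to 85 mm and grips with 20 to 120 N. Pads are 22 mm wide; open, the fingers measure 114 mm over their backs; the gripper's body (76 mm by 85 mm) begins 54 mm behind the grasp point. The pads swing forward as they close: fully open they stand 13 mm farther back than shut.
Start: joints at [76.146, 4.979, 10.078, 95.1, 0, 90], TCP at [0.132, 0.534, 0.231] pointing down, gripper open.
Joint ranges: [-179.16, 179.16], [-48.56, 103.87], [-65.8, 70.77], [-126.05, 130.52], [-82.76, 87.17], [-180, 180]. Speed limits (degrees/s): [127.2, 127.2, 147.25, 180, 180, 180].

INTERFACE

Orientations are given as [roll, pitch, yaw] about the fixed x, y, z axes, in that order (R = Rz(yaw) Ry(pitch) Rx(roll)).
In Python, from workcell import bot, cams gives the robot as it stands.
- The arm moves only by the tool apply_moves, never from a script. Its argument "commands" is a list of rows, each a list of 5 numbers: the shift along the tool's x, y, z in m, then the turn about the tool's x in rad, then the opening, from -1 (shut) to 1 (fully open). In form: [[tx, ty, tz, roll, hand], ...]. A call has 1 to 12 rows; each row is the pose to reach, as a shift and turn from the pose measured when the call began, along the tool's axes at that moment; what a row does not reach only later rows make up. A row lasts 1/10 s, in which the tool goes at most 50 mm and 8.59 degrees, less where a joint would pass 70% of its speed; a pose out of reach is approached as far as the arm can. A call with a gripper value outside its range is refused whole. The fingers move at their own pace and stop on an object; "newtons" is the grip in N (left out, the last holds). Time passes only in rows, so rows that repeat a pose let the fingers close. It gives the time, the measured TCP pose, the force and the opening at its end, in the units of the state.
- bot.get_obs(): the state, without advancing time (a new reading comes with each control period).
- cams.camera(name): name is "side" or "top" or "wrist"; returns a dict with "frame" (420x560x3 uint8, blue, green, red), "depth" (420x560 float32, m along the optical axis (not along the pixel's ray), 0 where there is no reading), "camera_matrix" (3x3 intrinsics, pixels), "R" (3x3) and "t" (3): a world point X has camera coordinates R X + t; the wrist camera has in their place "mount" (4x4, takes a point from camera to tool coordinates, whose origin is the TCP and whose axes are the tool frame's). Camera axes: x right, y down, z forward; pixel columns grow to the right and rows downward; lengths in m; the calibration is good to about 2 mm. The wrist camera is an equidistant fisheye: a pixel r from the principal point sees the ray r / f radians off the axis. A picture is of the moment at which its call begins: read the wrist's pose just before it.
- bot.job_done(): hands the job in, once; it reports no verdict.
Trained networks look in the newest picture that a camera, given by its name, has taken for a name from the list of things; names that differ only in an ending like _2 or _b are one class to them, and where a whole thing is asked for, a point or a joint stands for the part that bears it (a point fixed in the world has none). Each returns a list of dicts, best first, with "confidence" (0 to 1); they miss things now and then, are a little off and sometimes report something else, mostly with a low value. They report only what shows in the picture. A call takes as long as a camera call. They do not tell look-alikes from the thing itself.
- cams.spot_in(name, camera): "rect" ([left, top, right, bottom] in pixels, round what is visible of it).
The state is a dict: "time": time; "q": joint angles; "qd": joint speeds; "joint_efforts": joint torques, N m; "ee_pos": TCP position; "tcp_rot": TCP orientation; "wrist_force": force on the tool from outside, world axes, zero at the start; "torque": the same for the moment, N m; "opening": finger opening in m.
Only numpy, scipy, OpenCV 4.12 (cv2) and the standard library are available. Lean on these libraries where they do the work, as an engineer would, in place of code of your own. Each camera call takes 0.05 s, during which the arm holds its last target. There are 200 camera calls.

TASK

Swing the hasp on the small grey gear case down flat over its staple, then take the gauge rod from its wooden rest and push it down the case's slanting guide tube until the collar stops on the tube's mouth. Draw the rod right out again and finish while still holding it in the gripper: level and still, with its tip over the middle of the open round tin, about 15 cm above the worktop, touching nothing. Leave the tin and the other things on the bench where they are.

Things in the scene. Friction and masses are not known exactly. Their poses are not given: they have to be found in the camera images.
- gear_case: Small grey gear case fixed to the bench on a dark foot plate 150 x 170 mm; it does not give. Origin: on the worktop under the case, z up. Case box x -55..55, y -55..75 mm; the top of its bright flat cover is at z 108 mm. The guide tube sticks out of the -y side; the hasp lies on the cover, hinged at the +x side.
- guide_tube: Steel tube fixed to the gear case, slanting 40 degrees from level. Origin: centre of its open mouth (x 0, y -110, z 130 mm of the case). z is the tube's axis, pointing out of the mouth, up and away from the case; the rod goes in along -z. Bore 16 mm wide, 121 mm deep (the collar stops on the mouth first); the last 16 mm widen into a funnel, 30 mm inside, 38 mm outside.
- hasp (a joint): Angle of the hasp (rad): 0 = closed, lying flat over its staple (hard stop); it starts standing open at 0.7 to 1.1. It turns about the gear case's y axis; opening lifts its free end from the -x side up towards +x. Friction (about 0.08 N m) keeps it wherever it is left.
- hasp_hinge (a point): Point on the hasp's hinge axis, fixed to the gear case at x 45, y 20, z 116 mm of the case. The axis runs along the case's y.
- hasp_tab (a point): Middle of the upper face of the hasp's free end, 83 mm from the hinge axis. The hasp is a flat steel strap 26 mm wide, 4 mm thick, reaching 100 mm from the axis; its last 33 mm are a plain tab, and a slot at 55 to 67 mm takes the staple, which rises 8 mm above the closed strap.
- gauge_rod: Gauge rod, 230 mm long, 0.12 to 0.2 kg. Origin: on its axis at the collar's seating face. +x runs to the tip: round steel shank 10 mm thick, 110 mm long, round end. Behind the face a collar 38 mm in diameter (x -8..0), then a black flat-sided handle, x -120..-8 mm, 16 mm wide along y, 22 mm tall along z. Balance point about x -47 mm. Starts level in its rest, z up.
- rod_tip (a point): The end of the rod's shank, 110 mm along +x from the rod's origin.
- rod_rest: Wooden rest fixed to the bench, foot 250 x 60 x 6 mm. Origin: on the worktop below the rod's collar face, x along the rod to its tip. Two saddles open upwards: under the shank at x 85, under the handle's rear at x -110 mm (40 mm wide, 55 mm high). The rod's axis lies 50 mm above the worktop; the handle from x -100 to -10 mm is free on both sides.
- screw_tin: Open round tin, 73 mm in diameter and 42 mm high, standing loose on the worktop. Origin: centre of its underside.
- electrical_tape: Roll of black tape lying flat, 62 mm across and 18 mm high, a bystander. Origin: centre of its underside.
- masking_tape: Roll of pale tape lying flat, 68 mm across and 24 mm high, a bystander. Origin: centre of its underside.
- spark_plug: Spark plug lying down, 78 mm long, a bystander. Origin: centre of its underside.
- wrench: Combination wrench lying flat, 162 mm long, a bystander. Origin: centre of its underside.
- pliers: Pliers lying flat, 168 mm long, a bystander. Origin: centre of its underside.
- torch: Black hand torch lying down, 112 mm long and 32 mm thick, a bystander. Origin: centre of its underside.
There are look-alikes about, which are no part of the job. What is shaped like the screw_tin but purple is not meant.

How it is judged:
By the outcome, as a careful person would: the job done as asked, in the order asked, and still so for the second after the job is handed in, while the arm keeps its last pose, push and grip.
It also fails if it takes over 61 s, if anything falls off the work surface, if the arm or the gripper's body presses on something with over 40 N, if the wrist force passes 120 N, or if a joint passes its speed limit or range.

## Working session

There is one attempt and no reset: what is moved stays moved. The work goes in short steps, Python scripts to look and compute and a tool call to move; the robot and the scene stay as the last step left them, time stands still between calls to the robot, and variables do not carry over. Pictures are saved under pics/ and viewed, about 8 in all and at most 12, crops included, and the job is handed in when it is done.

Besides the shell and the picture viewer there is one more tool, called after "Call:" in YAML: its name, and indented under it one key for each argument. apply_moves: Moves the arm, as the interface text tells. Its arguments: {"type":"object","properties":{"commands":{"type":"array"},"newtons":{"type":"number"}},"required":["commands"]}

```bash
ls; mkdir -p pics
cat > h.py <<'E'
import numpy as np, cv2
from workcell import bot, cams
def world(c,u,v,d):
    K=c["camera_matrix"]; p=np.array([(u-K[0,2])/K[0,0]*d,(v-K[1,2])/K[1,1]*d,d])
    return c["R"].T@(p-c["t"])
def cloud(c):
    K=c["camera_matrix"];d=c["depth"];v,u=np.indices(d.shape)
    P=np.stack([(u-K[0,2])/K[0,0]*d,(v-K[1,2])/K[1,1]*d,d],-1)
    W=(P-c["t"])@c["R"]; W[d==0]=np.nan
    return W
E
python3 - <<'E'
from h import *
print({k:np.round(v,4).tolist() if not np.isscalar(v) else v for k,v in bot.get_obs().items()})
ims=[]
for n in ("top","side"):
    c=cams.camera(n); np.savez(f"{n}0.npz",**c); ims.append(c["frame"])
    cv2.imwrite(f"pics/{n}0.png",cv2.resize(c["frame"],(784,588),interpolation=cv2.INTER_CUBIC))
    W=cloud(c)
    print(n,"campos",np.round(-c["R"].T@c["t"],3), c["camera_matrix"][0,0])
    for t in "gear_case guide_tube hasp gauge_rod rod_rest screw_tin electrical_tape masking_tape spark_plug wrench pliers torch".split():
        for r in cams.spot_in(t,n)[:3]:
            l,tp,rr,b=[int(x) for x in r["rect"]]
            u,v=(l+rr)//2,(tp+b)//2
            print(t,round(r["confidence"],2),[l,tp,rr,b],np.round(W[v,u],3))
E
```

```text
pics
{'time': 0.0, 'q': [76.1462, 5.0105, 10.033, 95.0985, -0.0005, 89.9996], 'qd': [-0.017, -0.0412, -0.0487, 0.0117, 0.0553, -0.0946], 'joint_efforts': [-0.0014, -52.0393, 46.4799, 0.0167, -0.0002, 0.0], 'ee_pos': [0.1316, 0.5338, 0.2306], 'tcp_rot': [-89.6209, 89.924, -103.4743], 'wrist_force': [0.6052, 0.3042, -0.735], 'torque': [-0.0151, 0.0078, 0.0156], 'opening': 0.08518091467169038}
top campos [0.368 0.051 1.048] 405.6969157377653
gear_case 0.55 [215, 197, 299, 256] [0.525 0.129 0.106]
guide_tube 0.83 [276, 211, 301, 225] [0.544 0.057 0.133]
hasp 0.58 [339, 275, 433, 301] [ 0.402 -0.185  0.069]
hasp 0.51 [230, 198, 247, 229] [0.544 0.17  0.152]
gauge_rod 0.56 [341, 275, 437, 301] [ 0.402 -0.192  0.066]
screw_tin 0.86 [353, 109, 387, 138] [ 0.848 -0.152  0.003]
screw_tin 0.68 [372, 204, 408, 235] [ 0.582 -0.209  0.003]
electrical_tape 0.73 [315, 227, 340, 248] [ 0.525 -0.047 -0.002]
masking_tape 0.66 [256, 158, 280, 187] [ 0.692  0.119 -0.001]
masking_tape 0.47 [231, 198, 247, 229] [0.544 0.167 0.155]
masking_tape 0.19 [217, 195, 304, 254] [0.53  0.122 0.109]
spark_plug 0.62 [
[... 508 characters left out ...]
an nan nan]
gauge_rod 0.73 [203, 285, 263, 366] [ 0.399 -0.209  0.059]
gauge_rod 0.4 [163, 174, 190, 207] [ 0.368  0.364 -0.001]
rod_rest 0.55 [195, 286, 278, 388] [ 0.405 -0.203  0.005]
screw_tin 0.57 [298, 291, 326, 329] [ 0.588 -0.189  0.001]
screw_tin 0.45 [217, 167, 282, 247] [0.524 0.09  0.104]
screw_tin 0.45 [163, 177, 192, 208] [0.368 0.338 0.01 ]
electrical_tape 0.75 [253, 260, 280, 282] [ 0.526 -0.044  0.002]
masking_tape 0.62 [287, 204, 315, 227] [ 0.691  0.129 -0.001]
spark_plug 0.62 [191, 248, 204, 271] [0.37  0.036 0.017]
wrench 0.6 [168, 213, 181, 253] [0.331 0.163 0.006]
pliers 0.7 [163, 176, 192, 210] [0.367 0.329 0.013]
torch 0.63 [328, 270, 366, 288] [ 0.695 -0.148  0.023]
```

View pics/top0.png

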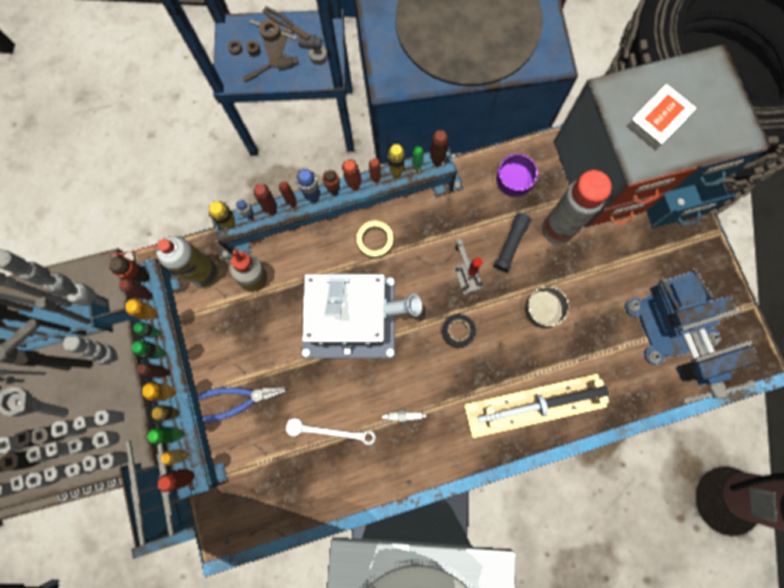

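View pics/side0.png

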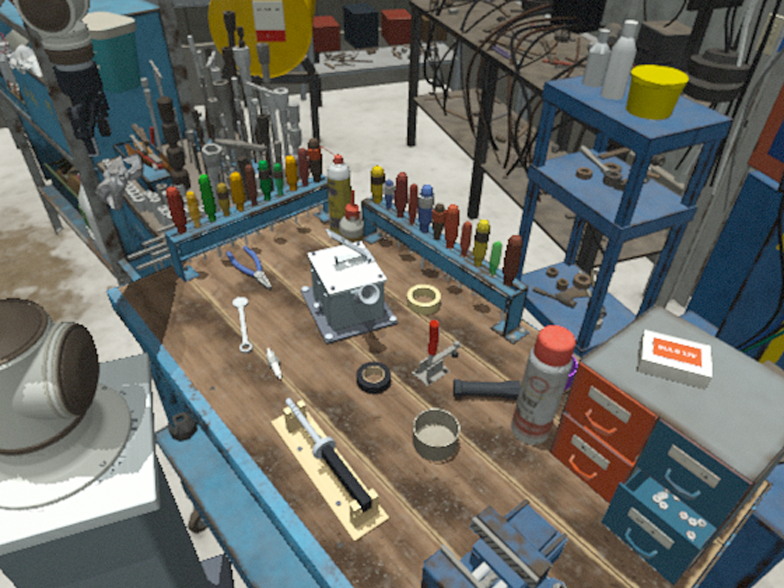

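The top view shows the case at (350,312) with its tube mouth at (412,305), the hasp standing up at (338,298), and the rod in its rest from (480,415) to (605,392), with the tip at the left end. The pale grey tin is at (547,308). There are two tin-shaped objects: the grey one at (547,308) and the purple one at (517,175). The grey one is meant, because purple is excluded. Next I'll work out exact poses.

```bash
cat > poses.py <<'E'
from h import *
from scipy.spatial.transform import Rotation as Ro
def fit():
    W={n:cloud(dict(np.load(f"{n}0.npz"))) for n in("top","side")}
    for n in W:
        P=W[n].reshape(-1,3); P=P[~np.isnan(P).any(1)]
        def near(c,r,z0,z1): return P[(np.hypot(P[:,0]-c[0],P[:,1]-c[1])<r)&(P[:,2]>z0)&(P[:,2]<z1)]
        cov=near((.525,.129),.1,.102,.113)
        (cx,cy),s,a=cv2.minAreaRect(cov[:,:2].astype(np.float32)); print(n,"cover",len(cov),cx,cy,s,a,np.median(cov[:,2]))
        hs=near((.525,.129),.09,.122,.25); m=hs.mean(0); print(" hasp+ n",len(hs),m,hs.min(0),hs.max(0))
        r=near((.402,-.19),.15,.040,.075)
        r=r[:,:]; u,sv,vt=np.linalg.svd(r-r.mean(0),full_matrices=False); d=vt[0]*np.sign(vt[0][1]); t=(r-r.mean(0))@d
        print(" rod",len(r),r.mean(0),d,np.degrees(np.arctan2(d[1],d[0])),t.min(),t.max())
        f=near((.402,-.19),.17,.003,.02); print(" foot",cv2.minAreaRect(f[:,:2].astype(np.float32)))
        ti=near((.585,-.205),.06,.034,.05); print(" tin rim",len(ti),cv2.minEnclosingCircle(ti[:,:2].astype(np.float32)))
        cl=near((.64,-.08),.06,.02,.3); print(" clamp",cl.min(0) if len(cl) else 0,cl.max(0) if len(cl) else 0)
fit()
c=[dict(np.load(f"{n}0.npz"))["frame"] for n in("top","side")]
a=cv2.resize(c[0][185:315,205:445],None,fx=3.3,fy=3.3,interpolation=cv2.INTER_CUBIC)
cv2.imwrite("pics/crop.png",a)
o=bot.get_obs(); print(Ro.from_euler('xyz',o['tcp_rot'],degrees=True).as_matrix().round(3))
E
python3 poses.py
```

```text
top cover 2285 0.5396906733512878 0.134821355342865 (0.11139209568500519, 0.1802596151828766) 3.614353895187378 0.107908186343134
 hasp+ n 372 [0.54241344 0.14238434 0.15083463] [0.50867059 0.03968049 0.12204824] [0.58494069 0.18300627 0.18632845]
 rod 742 [ 0.40578978 -0.20268571  0.05686806] [-0.30690967  0.95151636 -0.02056885] 107.87700105706118 -0.10109920860119231 0.12769287892820783
 foot ((0.4322247803211212, -0.17956344783306122), (0.27250900864601135, 0.33279865980148315), 21.07802391052246)
 tin rim 112 ((0.5752479434013367, -0.2036350816488266), 0.03750870004296303)
 clamp [ 0.60637752 -0.13636635  0.02006624] [ 0.68714511 -0.03694858  0.12975502]
side cover 1250 0.5411515235900879 0.13572704792022705 (0.11430855840444565, 0.1777721345424652) 4.419872283935547 0.10741280686262435
 hasp+ n 180 [0.54474385 0.13064861 0.14862518] [0.51044945 0.03990901 0.12213013] [0.58123982 0.18578228 0.18489912]
 rod 1097 [ 0.40888567 -0.21775292  0.05555548] [-0.289855    0.95700628 -0.01109345] 106.85034301537179 -0.08789047408273058 0.14079201736799526
 foot ((0.42984044551849365, -0.17639242112636566), (0.26801198720932007, 0.31613636016845703), 20.931396484375)
 tin rim 205 ((0.5782437920570374, -0.20342764258384705), 0.03822626546025276)
 clamp [ 0.60742944 -0.13879502  0.02059627] [ 0.68744298 -0.03925304  0.12894119]
[[-0.     0.239  0.971]
 [-0.     0.971 -0.239]
 [-1.    -0.     0.   ]]
```

View pics/crop.png

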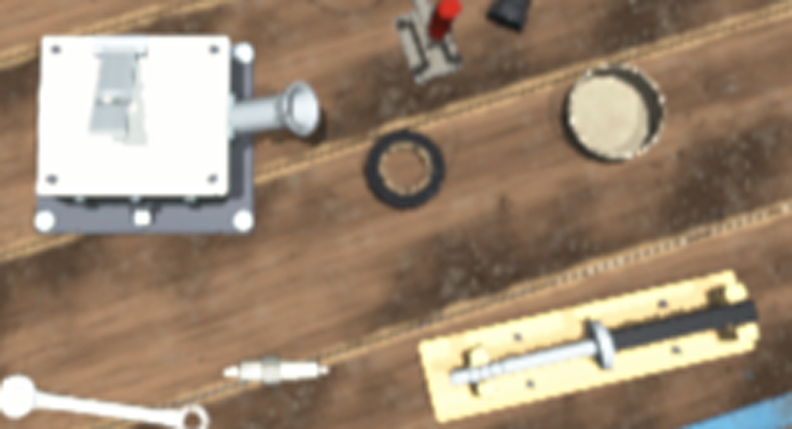

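The crop confirms the grey tin at (612,112) and the rod lying with its tip to the left. Next I'll tighten the numbers.

```bash
cat > p2.py <<'E'
from h import *
for n in("top","side"):
    c=dict(np.load(f"{n}0.npz")); W=cloud(c); F=c["frame"].astype(int); ok=~np.isnan(W[...,0])
    def sel(m): return W[m&ok]
    x,y,z=W[...,0],W[...,1],W[...,2]; br=F.max(-1)
    m=(z>.102)&(z<.113)&(y>.072)&(y<.24)&(x>.45)&(x<.62)
    p=sel(m); (cx,cy),s,a=cv2.minAreaRect(p[:,:2].astype(np.float32)); print(n,"cover",cx,cy,s,a,np.median(p[:,2]))
    # far end line
    m=(z>.122)&(y>.09)&(y<.2)&(x>.45)&(x<.62); p=sel(m)
    A=np.radians(4.); e=np.array([np.cos(A),np.sin(A)]); f=np.array([-np.sin(A),np.cos(A)])
    X=p[:,:2]@e; Y=p[:,:2]@f; k=np.polyfit(X,p[:,2],1)
    print(" hasp X",X.min(),X.max(),"Y",Y.min(),Y.max(),"slope ang",np.arctan(-k[0]),"zmax",p[:,2].max(), "X@zmax",X[p[:,2].argmax()])
    i=np.argsort(X)[::max(1,len(X)//14)]; print(np.c_[X,Y,p[:,2]][i].round(3).tolist())
    reg=(np.hypot(x-.402,y+.19)<.17)
    h=reg&(z>.045)&(z<.075)&(br<70); p=sel(h)
    d0=None
    q,dv=p.mean(0),None
    l=cv2.fitLine(p[:,:2].astype(np.float32),cv2.DIST_HUBER,0,.01,.01).ravel()
    print(" handle",len(p),l,np.degrees(np.arctan2(l[1],l[0])))
    d=l[:2]*np.sign(l[1]); t=(p[:,:2]-l[2:])@d; print("  ext",t.min(),t.max(), l[2:]+d*t.max(), np.median(p[:,2]))
    h=reg&(z>.063)&(z<.08); p=sel(h); print(" collar",len(p),np.median(p,0),p.max(0))
    h=reg&(z>.048)&(z<.062)&(br>130); p=sel(h); l2=cv2.fitLine(p[:,:2].astype(np.float32),cv2.DIST_HUBER,0,.01,.01).ravel();
    print(" shank",len(p),l2, np.degrees(np.arctan2(l2[1],l2[0])))
    t=(p[:,:2]-l2[2:])@(l2[:2]*np.sign(l2[1])); print("  tip",l2[2:]+l2[:2]*np.sign(l2[1])*t.max())
    b,g,r=F[...,0],F[...,1],F[...,2]
    p=sel((x>.48)&(x<.56)&(y>.0)&(y<.07)&(z>.12)); print(" tube mouth",len(p),p.min(0),p.max(0),p.mean(0))
E
python3 p2.py
```

```text
top cover 0.5387800335884094 0.14912405610084534 (0.11139924079179764, 0.15255041420459747) 3.6322083473205566 0.10789350159707208
 hasp X 0.5193054859282829 0.5942576174194067 Y 0.11192059632679466 0.1431352873099112 slope ang 0.7377273896057727 zmax 0.18632845118021735 X@zmax 0.5215447169484518
[[0.519, 0.118, 0.186], [0.522, 0.123, 0.183], [0.527, 0.136, 0.18], [0.532, 0.121, 0.178], [0.535, 0.131, 0.172], [0.54, 0.129, 0.169], [0.546, 0.139, 0.163], [0.552, 0.127, 0.153], [0.557, 0.134, 0.153], [0.563, 0.125, 0.148], [0.566, 0.135, 0.144], [0.572, 0.124, 0.139], [0.577, 0.12, 0.134], [0.583, 0.13, 0.13], [0.587, 0.135, 0.122]]
 handle 12 [ 0.27389663 -0.96175915  0.42666376 -0.26070303] -74.10372
  ext -0.02942979513980519 0.050240433483621005 [ 0.41290307 -0.21238383] 0.05948651071977327
 collar 67 [ 0.40223963 -0.1925651   0.06492033] [ 0.42879418 -0.18330429  0.07103376]
 shank 359 [ 0.23042667 -0.9730897   0.38529176 -0.15110126] -76.6778
  tip [ 0.36867019 -0.08090855]
 tube mouth 125 [0.52858891 0.0290144  0.12005975] [0.55996526 0.06849879 0.14516339] [0.54404376 0.0501573
[... 434 characters left out ...]
42, 0.118, 0.168], [0.548, 0.12, 0.162], [0.553, 0.142, 0.157], [0.559, 0.126, 0.152], [0.563, 0.132, 0.147], [0.569, 0.118, 0.139], [0.575, 0.117, 0.134], [0.58, 0.123, 0.132], [0.585, 0.145, 0.126], [0.591, 0.138, 0.122]]
 handle 456 [ 0.29367918 -0.95590407  0.41261464 -0.24332364] -72.921646
  ext -0.06235863939717852 0.05142280020584814 [ 0.39751284 -0.19416838] 0.06002478886692121
 collar 67 [ 0.40325651 -0.19271967  0.06556774] [ 0.43356303 -0.18269159  0.0693164 ]
 shank 342 [ 0.31342593 -0.9496127   0.40912104 -0.2103247 ] -71.734184
  tip [ 0.36719857 -0.08330872]
 tube mouth 78 [0.52958316 0.02693987 0.12015929] [0.55995041 0.06116246 0.14330363] [0.54691127 0.04535305 0.13059458]
```

```bash
cat >> h.py <<'E'
from scipy.spatial.transform import Rotation as Ro
A=np.radians(3.6); O=np.array([.5388,.149,0])
def case(x,y,z): return O+Ro.from_euler('z',A).apply(np.array([x,y,z])/1000)
def rows(targets,zdir=None):
    """world TCP targets -> tool shifts; zdir: wanted heading (deg) of tool z"""
    o=bot.get_obs(); R=Ro.from_euler('xyz',o['tcp_rot'],degrees=True).as_matrix()
    print("t",round(o['time'],2),"tcp",np.round(o['ee_pos'],4),"F",np.round(o['wrist_force'],1),"op",round(o['opening'],4),"xaxis",R[:,0].round(3))
    if zdir is not None:
        d=(zdir-np.degrees(np.arctan2(R[1,2],R[0,2]))+180)%360-180
        print("roll rad",round(-np.radians(d),4))
    for t in targets: print((R.T@(np.array(t)-o['ee_pos'])).round(4).tolist(), np.round(t,4).tolist())
E
python3 - <<'E'
from h import *
tg=[case(-8,20,220),case(-8,20,195)]+[case(56-91*np.cos(t),20,118+91*np.sin(t)) for t in (.75,.6,.45,.3,.15)]+[case(-38,20,118)]
rows(tg,3.6)
for n in("top","side"):
    P=cloud(dict(np.load(n+"0.npz"))).reshape(-1,3);P=P[~np.isnan(P[:,0])]
    a=np.array([.1316,.5338]);b=tg[0][:2];u=(b-a)/np.linalg.norm(b-a)
    s=(P[:,:2]-a)@u; w=(P[:,:2]-a)@[-u[1],u[0]]
    for k in np.arange(.1,.56,.06):
        m=(s>k)&(s<k+.06)&(abs(w)<.08)&(P[:,2]<.5); print(round(k,2),P[m,2].max().round(3) if m.any() else None,end="; ")
    print()
    q=P[(P[:,1]>.25)&(P[:,1]<.5)&(P[:,0]>.2)&(P[:,0]<.75)&(P[:,2]<.4)]; print("rack max",q[q[:,2].argmax()])
E
```

```text
t 1.3 tcp [0.1317 0.534  0.2313] F [-0.4 -1.2 -0.2] op 0.0855 xaxis [-0. -0. -1.]
roll rad -0.3047
[0.0113, -0.2596, 0.4738] [0.5296, 0.1685, 0.22]
[0.0363, -0.2596, 0.4738] [0.5296, 0.1685, 0.195]
[0.0513, -0.2604, 0.4713] [0.527, 0.1683, 0.18]
[0.0619, -0.2629, 0.4632] [0.5185, 0.1678, 0.1694]
[0.0737, -0.265, 0.4567] [0.5117, 0.1673, 0.1576]
[0.0864, -0.2665, 0.4519] [0.5067, 0.167, 0.1449]
[0.0997, -0.2674, 0.449] [0.5036, 0.1668, 0.1316]
[0.1133, -0.2686, 0.4452] [0.4996, 0.1666, 0.118]
0.1 0.104; 0.16 0.212; 0.22 0.213; 0.28 0.018; 0.34 0.014; 0.4 0.017; 0.46 0.185; 0.52 0.186; 
rack max [0.55732013 0.49459916 0.21432757]
0.1 0.061; 0.16 0.209; 0.22 0.211; 0.28 0.099; 0.34 0.014; 0.4 0.013; 0.46 0.181; 0.52 0.185; 
rack max [0.3173174  0.40486013 0.21112131]
```

Call:
apply_moves:
  commands:
    - [-0.05, 0, 0, 0, -1]
    - [-0.06, -0.03, 0.05, -0.05, -1]
    - [-0.06, -0.05, 0.09, -0.1, -1]
    - [-0.06, -0.075, 0.133, -0.2, -1]
    - [-0.06, -0.1, 0.175, -0.305, -1]
    - [-0.06, -0.125, 0.22, -0.305, -1]
    - [-0.06, -0.15, 0.265, -0.305, -1]
    - [-0.06, -0.175, 0.31, -0.305, -1]
    - [-0.06, -0.2, 0.355, -0.305, -1]
    - [-0.06, -0.22, 0.4, -0.305, -1]
    - [-0.06, -0.245, 0.44, -0.305, -1]
    - [-0.05, -0.26, 0.474, -0.305, -1]

```text
time: 2.5
ee_pos: [0.5314, 0.1658, 0.2824]
tcp_rot: [9.9, 89.9, 13.5]
wrist_force: [0.8, 0.7, 0.6]
opening: -0.0003
```

Call:
apply_moves:
  commands:
    - [0, 0, 0, 0, -1]
    - [0, 0, 0, 0, -1]
    - [0, 0, 0, 0, -1]

```text
time: 2.8
ee_pos: [0.5309, 0.1663, 0.2828]
tcp_rot: [15.2, 89.9, 18.8]
wrist_force: [-0.5, 0.7, 0.8]
opening: 0.0003
```

Run:
```python
from h import *
rows([case(-8,20,195)]+[case(56-91*np.cos(t),20,118+91*np.sin(t)) for t in (.75,.6,.45,.3,.15)]+[case(-38,20,118)],3.6)
```

```text
t 2.8 tcp [0.5309 0.1663 0.2828] F [-0.5  0.7  0.8] op 0.0003 xaxis [ 0.002  0.001 -1.   ]
roll rad -0.0004
[0.0878, 0.0022, -0.0014] [0.5296, 0.1685, 0.195]
[0.1028, 0.0021, -0.004] [0.527, 0.1683, 0.18]
[0.1134, 0.0021, -0.0126] [0.5185, 0.1678, 0.1694]
[0.1252, 0.0021, -0.0194] [0.5117, 0.1673, 0.1576]
[0.1378, 0.0021, -0.0245] [0.5067, 0.167, 0.1449]
[0.1511, 0.0021, -0.0275] [0.5036, 0.1668, 0.1316]
[0.1647, 0.0021, -0.0316] [0.4996, 0.1666, 0.118]
```

Call:
apply_moves:
  commands:
    - [0.045, 0, -0.001, 0, -1]
    - [0.088, 0, -0.001, 0, -1]
    - [0.103, 0, -0.004, 0, -1]
    - [0.109, 0, -0.008, 0, -1]
    - [0.114, 0, -0.013, 0, -1]
    - [0.12, 0, -0.016, 0, -1]
    - [0.126, 0, -0.02, 0, -1]
    - [0.132, 0, -0.022, 0, -1]
    - [0.138, 0, -0.025, 0, -1]
    - [0.145, 0, -0.027, 0, -1]
    - [0.151, 0, -0.028, 0, -1]
    - [0.155, 0, -0.03, 0, -1]

```text
time: 4.0
ee_pos: [0.5012, 0.1645, 0.1269]
tcp_rot: [13.0, 89.9, 16.5]
wrist_force: [0.8, 0.3, 1.3]
opening: 0.0004
```

Call:
apply_moves:
  commands:
    - [0.003, 0, 0, 0, -1]
    - [0.006, 0, -0.001, 0, -1]
    - [0.008, 0, -0.001, 0, -1]
    - [0.009, 0, -0.001, 0, -1]
    - [0.009, 0, -0.001, 0, -1]

```text
time: 4.5
ee_pos: [0.5002, 0.1644, 0.1181]
tcp_rot: [13.2, 89.9, 16.8]
wrist_force: [0.5, 0.4, 0.4]
opening: 0.0001
```

Run:
```python
from h import *
rows([case(-38,20,118)],3.6)
```

```text
t 4.5 tcp [0.5002 0.1644 0.1181] F [0.5 0.4 0.4] op 0.0001 xaxis [ 0.002  0.001 -1.   ]
roll rad -0.0006
[0.0001, 0.0022, -0.0005] [0.4996, 0.1666, 0.118]
```

Little force yet, so I'll press gently until it firms up.

Call:
apply_moves:
  commands:
    - [0.001, 0, 0, 0, -1]
    - [0.002, 0, 0, 0, -1]
    - [0.003, 0, 0, 0, -1]

```text
time: 4.8
ee_pos: [0.5003, 0.1645, 0.1172]
tcp_rot: [15.4, 89.8, 19.0]
wrist_force: [-8.3, -3.1, 22.1]
opening: 0.0001
```

Call:
apply_moves:
  commands:
    - [0.001, 0, 0, 0, -1]
    - [0.002, 0, 0, 0, -1]

```text
time: 5.0
ee_pos: [0.5004, 0.1645, 0.1172]
tcp_rot: [15.5, 89.7, 19.1]
wrist_force: [-8.2, -2.8, 22.7]
opening: 0.0
```

Pressing raises the force to 22 N at z 0.117, so the hasp is on its hard stop. Next I'll back off and head for the rod.

```bash
cat >> h.py <<'E'
RD=np.radians(107.2); rd=np.array([np.cos(RD),np.sin(RD),0]); RO=np.array([.4013,-.1887,0])
def rodp(s,z): return RO+rd*s/1000+[0,0,z]
E
python3 - <<'E'
from h import *
rows([[.5,.165,.22],rodp(-65,.2),rodp(-65,.03)],-72.8)
print(bot.get_obs()['q'])
E
```

```text
t 5.0 tcp [0.5004 0.1645 0.1172] F [-8.2 -2.8 22.7] op 0.0 xaxis [ 0.005  0.002 -1.   ]
roll rad 1.3329
[-0.1028, 0.0007, 0.0002] [0.5, 0.165, 0.22]
[-0.0839, -0.4094, -0.1051] [0.4205, -0.2508, 0.2]
[0.0861, -0.4097, -0.106] [0.4205, -0.2508, 0.03]
[ 1.81968802e+01  7.35238741e-01 -6.94341929e+00  8.20071201e+01
  4.74334555e-03  1.46282632e+01]
```

Call:
apply_moves:
  commands:
    - [-0.05, 0, 0, 0, -1]
    - [-0.1, 0, 0, 0, -1]
    - [-0.12, -0.045, -0.012, 0.14, -1]
    - [-0.12, -0.09, -0.025, 0.29, -1]
    - [-0.12, -0.135, -0.036, 0.44, -1]
    - [-0.12, -0.18, -0.048, 0.58, -1]
    - [-0.12, -0.225, -0.06, 0.73, -1]
    - [-0.12, -0.27, -0.07, 0.88, -1]
    - [-0.11, -0.315, -0.082, 1.03, 0]
    - [-0.1, -0.36, -0.094, 1.18, 0.2]
    - [-0.084, -0.405, -0.105, 1.333, 0.3]
    - [-0.084, -0.409, -0.105, 1.333, 0.3]

```text
time: 6.2
ee_pos: [0.4188, -0.2541, 0.1977]
tcp_rot: [116.5, 89.8, 43.1]
wrist_force: [0.3, 0.0, -0.8]
opening: 0.055
```

Call:
apply_moves:
  commands:
    - [0, 0, 0, 0, 0.3]
    - [0, 0, 0, 0, 0.3]

```text
time: 6.4
ee_pos: [0.4188, -0.2539, 0.1977]
tcp_rot: [120.5, 89.8, 47.1]
wrist_force: [-0.3, -0.1, -0.6]
opening: 0.0556
```

Run:
```python
from h import *
rows([rodp(-65,.1),rodp(-65,.03)],-72.8)
c=cams.camera("wrist"); s=cams.camera("side"); np.savez("side1.npz",**s)
a=cv2.resize(s["frame"][130:400,150:330],None,fx=2.2,fy=2.2,interpolation=cv2.INTER_CUBIC)
b=np.zeros((594,784,3),np.uint8); w=cv2.resize(c["frame"],(386,290)); b[:a.shape[0],:a.shape[1]]=a; b[:290,398:]=w
cv2.imwrite("pics/w1.png",b)
W=cloud(s); m=(W[...,2]>.122)&(W[...,1]>.09)&(W[...,1]<.2)&(W[...,0]>.45)&(W[...,0]<.62); print(m.sum(),W[m].max(0) if m.any() else 0)
for n in ("hasp","gauge_rod"):print(n,cams.spot_in(n,"wrist")[:2])
print(c["mount"].round(3).tolist(),c["camera_matrix"][0])
```

```text
t 6.4 tcp [ 0.4188 -0.2539  0.1977] F [-0.3 -0.1 -0.6] op 0.0556 xaxis [ 0.002  0.002 -1.   ]
roll rad -0.0091
[0.0977, 0.0022, -0.0023] [0.4205, -0.2508, 0.1]
[0.1677, 0.002, -0.0022] [0.4205, -0.2508, 0.03]
0 0
hasp []
gauge_rod [{'rect': [251.9, 5.0, 298.6, 249.4], 'confidence': 0.86}, {'rect': [479.7, 132.2, 542.5, 209.8], 'confidence': 0.44}]
[[-0.001, -0.274, 0.962, -0.143], [1.0, -0.001, 0.001, 0.002], [0.0, 0.962, 0.274, -0.069], [0.0, 0.0, 0.0, 1.0]] [325.1922621    0.         272.41469195]
```

View pics/w1.png

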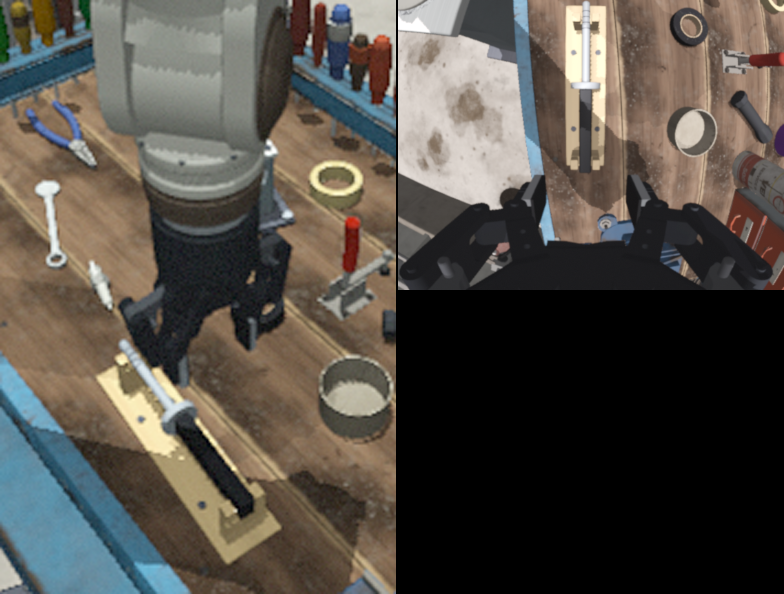

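The wrist view shows the rod vertical at column about 272 of 560, which is the image centre, so it is lined up between the fingers. Going down to grip.

Call:
apply_moves:
  commands:
    - [0.04, 0.002, -0.002, -0.009, 0.3]
    - [0.08, 0.002, -0.002, -0.009, 0.3]
    - [0.12, 0.002, -0.002, -0.009, 0.3]
    - [0.15, 0.002, -0.002, -0.009, 0.3]
    - [0.167, 0.002, -0.002, -0.009, 0.3]
    - [0.167, 0.002, -0.002, -0.009, 0.3]
    - [0.167, 0.002, -0.002, -0.009, -1]
    - [0.167, 0.002, -0.002, -0.009, -1]
    - [0.167, 0.002, -0.002, -0.009, -1]
    - [0.167, 0.002, -0.002, -0.009, -1]
    - [0.167, 0.002, -0.002, -0.009, -1]
  newtons: 40

```text
time: 7.7
ee_pos: [0.4196, -0.2513, 0.033]
tcp_rot: [16.2, 90.0, -56.6]
wrist_force: [-15.1, -2.5, 12.6]
opening: 0.0152
```

```bash
cat >> h.py <<'E'
G=175.; DZ=17.
def grip(py,pz,th,g=G):  # tip end at (py,pz) rel. to mouth in case yz plane, tilt th deg -> TCP world
    t=np.radians(th); return case(0,-110+py-g*np.cos(t),130+pz+g*np.sin(t)-DZ)
E
python3 - <<'E'
from h import *
rows([rodp(-65,.2),grip(-40,-4,0)+[0,0,.09],grip(-40,-4,0)],-86.4)
E
```

```text
t 7.7 tcp [ 0.4196 -0.2513  0.033 ] F [-15.1  -2.5  12.6] op 0.0152 xaxis [ 0.    -0.001 -1.   ]
roll rad 0.2372
[-0.167, 0.001, -0.0001] [0.4205, -0.2508, 0.2]
[-0.166, 0.1558, -0.0312] [0.5592, -0.1754, 0.199]
[-0.076, 0.1558, -0.0312] [0.5592, -0.1754, 0.109]
```

Call:
apply_moves:
  commands:
    - [-0.02, 0, 0, 0, -1]
    - [-0.06, 0, 0, 0, -1]
    - [-0.11, 0, 0, 0, -1]
    - [-0.15, 0.01, -0.002, 0.02, -1]
    - [-0.166, 0.05, -0.01, 0.08, -1]
    - [-0.166, 0.09, -0.018, 0.14, -1]
    - [-0.166, 0.13, -0.026, 0.2, -1]
    - [-0.166, 0.156, -0.031, 0.237, -1]
    - [-0.13, 0.156, -0.031, 0.237, -1]
    - [-0.095, 0.156, -0.031, 0.237, -1]
    - [-0.076, 0.156, -0.031, 0.237, -1]
    - [-0.076, 0.156, -0.031, 0.237, -1]

```text
time: 8.9
ee_pos: [0.5582, -0.175, 0.1066]
tcp_rot: [-102.1, 89.8, 171.6]
wrist_force: [0.5, 0.1, -2.2]
opening: 0.0152
```

Run:
```python
from h import *
rows([grip(-40,-4,0)],-86.4)
for n,r in (("top",(150,330,250,400)),("side",(130,330,200,380))):
    c=cams.camera(n); np.savez(n+"2.npz",**c); W=cloud(c); a=c["frame"][r[0]:r[1],r[2]:r[3]]
    cv2.imwrite(f"pics/c2{n}.png",a)
a=cv2.imread("pics/c2top.png");b=cv2.imread("pics/c2side.png")
h=300; a,b=[cv2.resize(i,(int(i.shape[1]*1.0*400/i.shape[0]),400),interpolation=cv2.INTER_CUBIC) for i in (a,b)]
cv2.imwrite("pics/c2.png",np.hstack([a,b])); print(a.shape,b.shape)
```

```text
t 8.9 tcp [ 0.5582 -0.175   0.1066] F [ 0.5  0.1 -2.2] op 0.0152 xaxis [-0.004  0.001 -1.   ]
roll rad 0.0004
[-0.0024, 0.001, 0.0004] [0.5592, -0.1754, 0.109]
(400, 333, 3) (400, 360, 3)
```

View pics/c2.png

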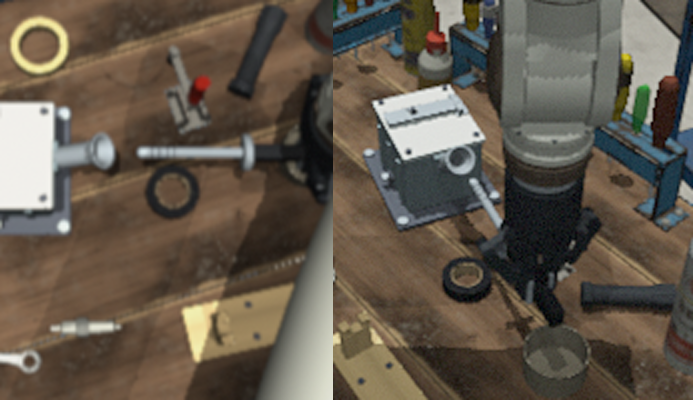

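The rod is held level at (140–300,153) in line with the funnel at (100,152), and the side view shows the hasp flat at (420,110). Next I'll measure the tip and mouth in case coordinates.

Run:
```python
from h import *
for n in("top","side"):
    P=cloud(dict(np.load(n+"2.npz"))).reshape(-1,3);P=P[~np.isnan(P[:,0])]
    Q=Ro.from_euler('z',-A).apply(P-O)*1000
    Q=Q[(abs(Q[:,0])<30)&(Q[:,2]>95)&(Q[:,2]<160)]
    m=Q[(Q[:,1]<-85)&(Q[:,1]>-135)]; print(n,"mouth",len(m),m.min(0).round(1),m.max(0).round(1))
    q=m[m[:,1]<-105]; print("  outer",np.percentile(q,[3,50,97],axis=0).round(1).tolist())
    s=Q[(Q[:,1]<-140)&(Q[:,1]>-245)]; print(" shank y",s[:,1].max().round(1), "zfit",np.polyfit(s[:,1],s[:,2],1).round(3),np.median(s,0).round(1),"xfit",np.polyfit(s[:,1],s[:,0],1).round(3), len(s))
    k=Q[(Q[:,1]<-240)&(Q[:,1]>-285)&(Q[:,2]>132)]; print(" collar",k.min(0).round(1),k.max(0).round(1))
```

```text
top mouth 194 [ -17.1 -120.6  110.5] [ 18.8 -85.5 145.9]
  outer [[-15.8, -120.5, 113.4], [2.3, -113.1, 119.4], [16.4, -106.3, 134.7]]
 shank y -147.8 zfit [-5.00000e-03  1.26623e+02] [  -2.1 -196.4  127.6] xfit [ 0.003 -0.725] 171
 collar [ -16.  -284.7  132.2] [  15.1 -255.4  144.1]
side mouth 156 [ -15.5 -122.8  102.5] [ 19.2 -85.1 145.4]
  outer [[-14.8, -122.2, 114.6], [5.7, -113.2, 120.8], [17.5, -105.6, 134.9]]
 shank y -150.8 zfit [-1.00000e-03  1.28797e+02] [  -0.3 -194.3  129.3] xfit [0.015 3.022] 114
 collar [  -7.  -284.   132.1] [  -4.7 -268.1  136.6]
```

Run:
```python
from h import *
w=[grip(-5,-4,0),grip(12,-4,0)]
for t in np.arange(5,41,5):
    f=t/40; w.append(grip(12+f*3,-4-9*f,t))
rows(w,-86.4)
```

```text
t 9.0 tcp [ 0.5597 -0.1757  0.1104] F [ 0.3 -1.5 -0.3] op 0.0158 xaxis [ 0.001 -0.001 -1.   ]
roll rad 0.0001
[0.0013, -0.0005, -0.0353] [0.557, -0.1404, 0.109]
[0.0013, -0.0005, -0.0523] [0.5559, -0.1235, 0.109]
[-0.0128, -0.0005, -0.0534] [0.5559, -0.1224, 0.1231]
[-0.0269, -0.0004, -0.0557] [0.5557, -0.1201, 0.1371]
[-0.0406, -0.0004, -0.0594] [0.5555, -0.1164, 0.1509]
[-0.0541, -0.0004, -0.0643] [0.5552, -0.1114, 0.1644]
[-0.0671, -0.0004, -0.0705] [0.5548, -0.1052, 0.1773]
[-0.0795, -0.0004, -0.0779] [0.5543, -0.0978, 0.1898]
[-0.0912, -0.0004, -0.0865] [0.5538, -0.0893, 0.2015]
[-0.1022, -0.0003, -0.0962] [0.5532, -0.0796, 0.2125]
```

Call:
apply_moves:
  commands:
    - [0.001, 0.001, -0.012, 0, -1]
    - [0.001, 0.001, -0.024, 0, -1]
    - [0.001, 0.001, -0.035, 0, -1]
    - [0.001, 0.001, -0.042, 0, -1]
    - [0.001, 0.001, -0.048, 0, -1]
    - [0.001, 0.001, -0.052, 0, -1]
    - [0.001, 0.001, -0.052, 0, -1]
  newtons: 30

```text
time: 9.7
ee_pos: [0.5575, -0.1234, 0.1093]
tcp_rot: [44.2, 89.9, -42.1]
wrist_force: [0.5, 1.5, -1.2]
opening: 0.0151
```

Run:
```python
from h import *
w=[grip(12,-4,0)]
for t in np.arange(5,41,5):
    f=t/40; w.append(grip(12+f*3,-4-9*f,t))
rows(w,-86.4)
```

```text
t 9.7 tcp [ 0.5575 -0.1234  0.1093] F [ 0.5  1.5 -1.2] op 0.0151 xaxis [ 0.001 -0.001 -1.   ]
roll rad 0.0006
[0.0003, -0.0015, -0.0] [0.5559, -0.1235, 0.109]
[-0.0138, -0.0015, -0.001] [0.5559, -0.1224, 0.1231]
[-0.0278, -0.0015, -0.0034] [0.5557, -0.1201, 0.1371]
[-0.0416, -0.0015, -0.0071] [0.5555, -0.1164, 0.1509]
[-0.055, -0.0014, -0.012] [0.5552, -0.1114, 0.1644]
[-0.068, -0.0014, -0.0182] [0.5548, -0.1052, 0.1773]
[-0.0805, -0.0014, -0.0256] [0.5543, -0.0978, 0.1898]
[-0.0922, -0.0014, -0.0342] [0.5538, -0.0893, 0.2015]
[-0.1032, -0.0013, -0.0438] [0.5532, -0.0796, 0.2125]
```

Call:
apply_moves:
  commands:
    - [-0.007, 0, -0.0005, 0, -1]
    - [-0.014, 0, -0.001, 0, -1]
    - [-0.021, 0, -0.002, 0, -1]
    - [-0.028, 0, -0.0035, 0, -1]
    - [-0.035, 0, -0.005, 0, -1]

```text
time: 10.2
ee_pos: [0.5572, -0.1189, 0.1453]
tcp_rot: [36.0, 89.8, -50.4]
wrist_force: [0.3, -4.3, -2.9]
opening: 0.0153
```

Call:
apply_moves:
  commands:
    - [0, 0, 0, 0, -1]

```text
time: 10.3
ee_pos: [0.5576, -0.1189, 0.1467]
tcp_rot: [49.8, 89.7, -36.6]
wrist_force: [-0.1, -1.5, -3.0]
opening: 0.0158
```

```bash
cat > look.py <<'E'
import sys
from h import *
k=sys.argv[1]; 
for n in("top","side"):
    c=cams.camera(n); np.savez(f"{n}{k}.npz",**c)
    P=cloud(c).reshape(-1,3);P=P[~np.isnan(P[:,0])]
    Q=Ro.from_euler('z',-A).apply(P-O)*1000
    s=Q[(abs(Q[:,0])<7)&(Q[:,1]<-126)&(Q[:,1]>-300)&(Q[:,2]>90)&(Q[:,2]<200)]
    if n=="side" and len(sys.argv)>2:
        b=c["frame"][130:330,200:400]; cv2.imwrite(f"pics/s{k}.png",cv2.resize(b,(600,600),interpolation=cv2.INTER_CUBIC))
    o=np.argsort(s[:,1]); 
    print(n,[ (int(a),round(float(np.median(s[(s[:,1]>=a)&(s[:,1]<a+10),2])),1)) for a in range(-250,-120,10) if ((s[:,1]>=a)&(s[:,1]<a+10)).any()])
E
python3 look.py 3; python3 -c "
from h import *
rows([])"
```

```text
top [(-250, 168.9), (-240, 166.7), (-230, 164.2), (-220, 162.3), (-210, 167.6), (-200, 152.5), (-190, 150.0), (-180, 146.5), (-170, 145.4), (-160, 144.0), (-150, 141.3), (-140, 138.6), (-130, 137.4)]
side [(-230, 162.8), (-220, 161.7), (-210, 164.9), (-180, 148.4), (-160, 142.7), (-150, 140.6), (-140, 138.6), (-130, 138.0)]
t 10.4 tcp [ 0.5575 -0.119   0.1458] F [ 0.8 -1.2 -1.8] op 0.015 xaxis [ 0.003 -0.002 -1.   ]
```

The rod is pivoting in the grip as planned: the slope is about 12° and the forces are tiny. Continuing the arc.

Run:
```python
from h import *
rows([grip(12+t/40*3,-4-9*t/40,t) for t in (17,21,25,29,33,36.5,40,42)],-86.4)
```

```text
t 10.4 tcp [ 0.5575 -0.119   0.1458] F [ 0.8 -1.2 -1.8] op 0.015 xaxis [ 0.003 -0.002 -1.   ]
roll rad -0.0
[-0.0106, -0.0018, -0.0045] [0.5554, -0.1146, 0.1563]
[-0.0212, -0.0017, -0.0088] [0.5551, -0.1103, 0.167]
[-0.0316, -0.0017, -0.0138] [0.5548, -0.1052, 0.1773]
[-0.0416, -0.0017, -0.0196] [0.5544, -0.0994, 0.1873]
[-0.0512, -0.0017, -0.0262] [0.554, -0.0928, 0.1969]
[-0.0592, -0.0016, -0.0325] [0.5536, -0.0865, 0.2049]
[-0.0668, -0.0016, -0.0394] [0.5532, -0.0796, 0.2125]
[-0.071, -0.0016, -0.0435] [0.5529, -0.0755, 0.2166]
```

Call:
apply_moves:
  commands:
    - [-0.005, 0, -0.002, 0, -1]
    - [-0.011, 0, -0.0045, 0, -1]
    - [-0.016, 0, -0.0065, 0, -1]
    - [-0.021, 0, -0.009, 0, -1]
    - [-0.0315, 0, -0.014, 0, -1]
    - [-0.0415, 0, -0.0195, 0, -1]
    - [-0.051, 0, -0.026, 0, -1]
    - [-0.059, 0, -0.0325, 0, -1]
    - [-0.067, 0, -0.0395, 0, -1]
    - [-0.071, 0, -0.0435, 0, -1]
    - [-0.071, 0, -0.0435, 0, -1]

```text
time: 11.5
ee_pos: [0.5546, -0.0747, 0.2171]
tcp_rot: [54.2, 89.8, -32.2]
wrist_force: [0.1, -1.4, -0.3]
opening: 0.0152
```

```bash
python3 look.py 4; python3 -c "
from h import *
rows([grip(15,-13,40)]+[grip(d*.766,-d*.643,40) for d in (40,60,80,100,110,113)],-86.4)"
```

```text
top [(-200, 193.6), (-190, 194.6), (-170, 185.0), (-160, 177.3), (-150, 169.2), (-140, 159.8), (-130, 153.4)]
side [(-210, 197.7), (-200, 183.9), (-190, 193.0), (-180, 199.1), (-150, 159.4), (-140, 155.8), (-130, 149.1)]
t 11.6 tcp [ 0.5545 -0.0749  0.2163] F [-0.9 -1.1 -1.5] op 0.0153 xaxis [ 0.002 -0.002 -1.   ]
roll rad 0.0005
[0.0038, -0.0016, 0.0046] [0.5532, -0.0796, 0.2125]
[0.0165, -0.0016, -0.0111] [0.5522, -0.064, 0.1998]
[0.0294, -0.0016, -0.0264] [0.5512, -0.0487, 0.1869]
[0.0422, -0.0017, -0.0417] [0.5503, -0.0334, 0.174]
[0.055, -0.0017, -0.0571] [0.5493, -0.0181, 0.1612]
[0.0615, -0.0017, -0.0648] [0.5488, -0.0105, 0.1548]
[0.0634, -0.0017, -0.0671] [0.5487, -0.0082, 0.1528]
```

The rod is now at about 40°. I'll push it down along the bore.

Call:
apply_moves:
  commands:
    - [0.006, 0, -0.0005, 0, -1]
    - [0.012, 0, -0.006, 0, -1]
    - [0.0165, 0, -0.011, 0, -1]
    - [0.023, 0, -0.019, 0, -1]
    - [0.0295, 0, -0.0265, 0, -1]
    - [0.036, 0, -0.034, 0, -1]
    - [0.036, 0, -0.034, 0, -1]

```text
time: 12.3
ee_pos: [0.5519, -0.0399, 0.1791]
tcp_rot: [34.9, 89.9, -51.4]
wrist_force: [0.9, 0.8, -1.8]
opening: 0.0156
```

```bash
python3 look.py 5 v; python3 -c "
from h import *
rows([grip(d*.766,-d*.643,40) for d in (60,70,80,90,100,105,110,114)],-86.4)"
```

```text
top [(-170, 181.9), (-160, 177.6), (-150, 169.7), (-140, 170.1), (-130, 145.9)]
side [(-220, 198.0), (-210, 195.5), (-200, 194.3), (-170, 155.8), (-160, 149.1), (-150, 166.9)]
t 12.4 tcp [ 0.5523 -0.0408  0.1802] F [-0.8  0.  -2.3] op 0.0152 xaxis [ 0.002 -0.002 -1.   ]
roll rad 0.0011
[-0.0067, -0.0016, 0.0079] [0.5512, -0.0487, 0.1869]
[-0.0003, -0.0016, 0.0002] [0.5508, -0.0411, 0.1805]
[0.0062, -0.0016, -0.0075] [0.5503, -0.0334, 0.174]
[0.0126, -0.0016, -0.0151] [0.5498, -0.0258, 0.1676]
[0.019, -0.0016, -0.0228] [0.5493, -0.0181, 0.1612]
[0.0222, -0.0016, -0.0266] [0.5491, -0.0143, 0.158]
[0.0254, -0.0016, -0.0305] [0.5488, -0.0105, 0.1548]
[0.028, -0.0016, -0.0336] [0.5486, -0.0074, 0.1522]
```

View pics/s5.png

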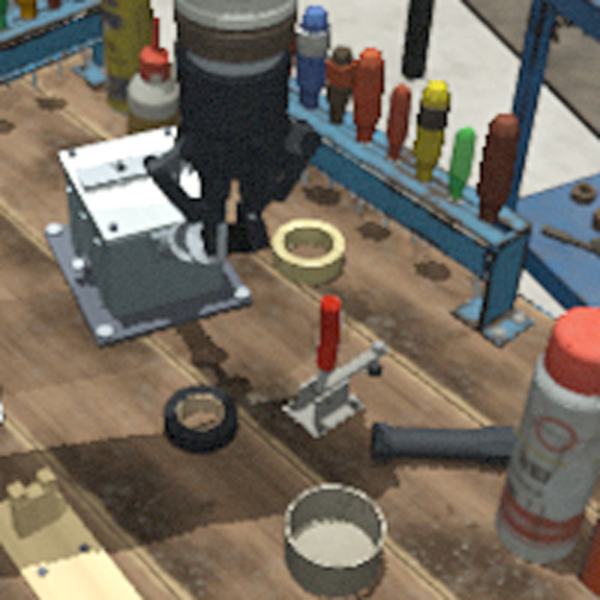

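The side view shows the rod in the tube below the fingers at (215,235), the hasp flat at (120,165), and the tin and other things undisturbed. Pushing on.

Call:
apply_moves:
  commands:
    - [0.006, 0, -0.0075, 0, -1]
    - [0.0125, 0, -0.015, 0, -1]
    - [0.019, 0, -0.023, 0, -1]
    - [0.022, 0, -0.0265, 0, -1]
    - [0.024, 0, -0.0285, 0, -1]
    - [0.024, 0, -0.0285, 0, -1]
  newtons: 50

```text
time: 13.0
ee_pos: [0.5505, -0.012, 0.1559]
tcp_rot: [49.5, 89.9, -36.8]
wrist_force: [0.7, -0.6, -1.2]
opening: 0.0147
```

Call:
apply_moves:
  commands:
    - [0.0013, 0, -0.0015, 0, -1]
    - [0.0026, 0, -0.003, 0, -1]
    - [0.0026, 0, -0.003, 0, -1]

```text
time: 13.3
ee_pos: [0.5504, -0.009, 0.1534]
tcp_rot: [53.3, 89.8, -33.0]
wrist_force: [0.7, 0.8, -1.0]
opening: 0.0153
```

Call:
apply_moves:
  commands:
    - [0.0013, 0, -0.0015, 0, -1]
    - [0.002, 0, -0.0024, 0, -1]
    - [0.002, 0, -0.0024, 0, -1]

```text
time: 13.6
ee_pos: [0.5505, -0.0087, 0.1534]
tcp_rot: [34.8, 89.6, -51.6]
wrist_force: [-3.6, -12.2, 11.3]
opening: 0.0153
```

```bash
python3 -c "
from h import *
rows([grip(d*.766,-d*.643,40) for d in (105,110,114)],-86.4)"
```

```text
t 13.6 tcp [ 0.5505 -0.0087  0.1534] F [ -3.6 -12.2  11.3] op 0.0153 xaxis [ 0.005 -0.006 -1.   ]
roll rad 0.0
[-0.0045, -0.0017, 0.0055] [0.5491, -0.0143, 0.158]
[-0.0013, -0.0017, 0.0017] [0.5488, -0.0105, 0.1548]
[0.0012, -0.0018, -0.0014] [0.5486, -0.0074, 0.1522]
```

There is a 17 N reaction along the tube axis at the expected depth (112 vs 110 mm), so the collar has stopped on the mouth. One more small push to confirm, then I'll draw it out.

Call:
apply_moves:
  commands:
    - [0.0012, 0, -0.0014, 0, -1]
    - [0.0012, 0, -0.0014, 0, -1]

```text
time: 13.8
ee_pos: [0.5504, -0.0088, 0.1536]
tcp_rot: [31.6, 89.4, -54.8]
wrist_force: [-3.9, -8.4, 7.7]
opening: 0.0153
```

```bash
python3 look.py 6 v; python3 -c "
from h import *
rows([grip(d*.766,-d*.643,40) for d in (100,80,60,40,20,0,-20)],-86.4)"
```

```text
top []
side [(-220, 198.5), (-210, 197.4), (-200, 191.7), (-190, 187.1), (-180, 181.4), (-170, 176.1), (-150, 172.0), (-140, 120.9), (-130, 121.8)]
t 13.9 tcp [ 0.5504 -0.0087  0.1536] F [-3.8 -6.7  8.8] op 0.0149 xaxis [ 0.006 -0.009 -1.   ]
roll rad -0.001
[-0.0075, -0.0016, 0.0094] [0.5493, -0.0181, 0.1612]
[-0.0203, -0.0016, 0.0248] [0.5503, -0.0334, 0.174]
[-0.033, -0.0015, 0.0402] [0.5512, -0.0487, 0.1869]
[-0.0457, -0.0014, 0.0557] [0.5522, -0.064, 0.1998]
[-0.0584, -0.0013, 0.0711] [0.5532, -0.0793, 0.2126]
[-0.0712, -0.0012, 0.0865] [0.5541, -0.0946, 0.2255]
[-0.0839, -0.0011, 0.102] [0.5551, -0.1099, 0.2383]
```

View pics/s6.png

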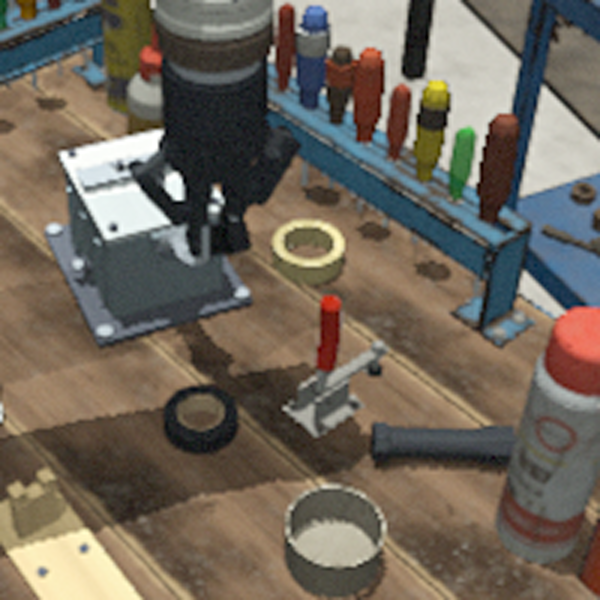

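The collar appears against the funnel mouth at about (185,245), which agrees with the depth and force. Drawing out along the axis.

Call:
apply_moves:
  commands:
    - [-0.0075, 0, 0.0095, 0, -1]
    - [-0.0205, 0, 0.025, 0, -1]
    - [-0.033, 0, 0.04, 0, -1]
    - [-0.0455, 0, 0.0555, 0, -1]
    - [-0.0585, 0, 0.071, 0, -1]
    - [-0.071, 0, 0.0865, 0, -1]
    - [-0.084, 0, 0.102, 0, -1]
    - [-0.096, 0, 0.117, 0, -1]
    - [-0.096, 0, 0.117, 0, -1]

```text
time: 14.8
ee_pos: [0.5575, -0.1267, 0.2524]
tcp_rot: [38.5, 89.3, -48.1]
wrist_force: [-1.5, -0.1, -1.5]
opening: 0.0151
```

```bash
python3 look.py 7
python3 - <<'E'
from h import *
rows([],-86.4)
c=dict(np.load("top7.npz"));a=c["frame"][150:330,210:400];b=dict(np.load("side7.npz"))["frame"][130:330,180:360]
a,b=[cv2.resize(i,(396,400),interpolation=cv2.INTER_CUBIC) for i in(a,b)];cv2.imwrite("pics/c7.png",np.hstack([a,b]))
E
```

```text
top [(-210, 199.9), (-200, 198.7), (-190, 192.5), (-180, 183.4), (-170, 176.3), (-160, 166.1), (-150, 163.4)]
side [(-200, 194.1), (-190, 188.5), (-180, 178.8), (-170, 172.5), (-160, 164.1), (-150, 160.0)]
t 14.9 tcp [ 0.5571 -0.125   0.2505] F [-0.4 -0.9 -1.7] op 0.0151 xaxis [ 0.006 -0.008 -1.   ]
roll rad -0.0019
```

View pics/c7.png

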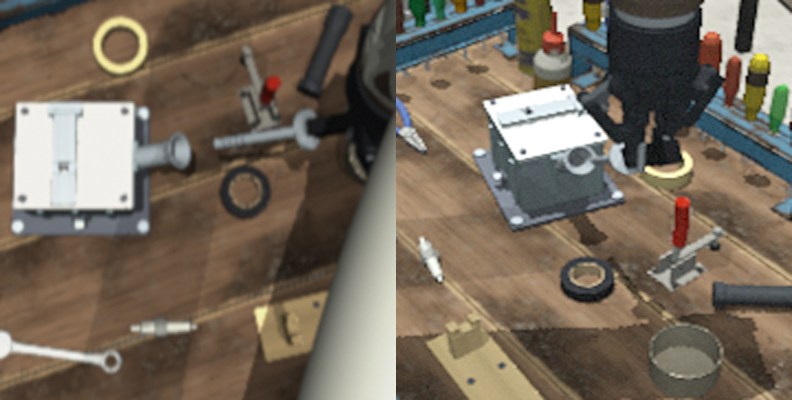

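The rod is fully out at about 40°, and the hasp lies flat over its staple at (64,165). To level the rod I'll lower it into its own rest, letting it pivot on the shank saddle, then re-grip and lift.

```bash
cat >> h.py <<'E'
def sad(th,dz=0.):
    t=np.radians(th); p=np.array([.4196,-.2513,.033])+rd*.150*(1-np.cos(t)); p[2]+=.150*np.sin(t)+dz; return p
E
python3 - <<'E'
from h import *
rows([sad(40,.10),sad(40,.03)],-72.8)
print(sad(40,.03),sad(40))
E
```

```text
t 14.9 tcp [ 0.5571 -0.125   0.2505] F [-0.4 -0.9 -1.7] op 0.0151 xaxis [ 0.006 -0.008 -1.   ]
roll rad -0.2392
[0.021, -0.1534, 0.0834] [0.4092, -0.2178, 0.2294]
[0.091, -0.1538, 0.0827] [0.4092, -0.2178, 0.1594]
[ 0.40922262 -0.2177761   0.15941814] [ 0.40922262 -0.2177761   0.12941814]
```

Call:
apply_moves:
  commands:
    - [0, -0.02, 0.02, 0, -1]
    - [0, -0.055, 0.04, -0.06, -1]
    - [0, -0.09, 0.055, -0.12, -1]
    - [0, -0.125, 0.07, -0.18, -1]
    - [0.01, -0.1535, 0.083, -0.239, -1]
    - [0.021, -0.1535, 0.083, -0.239, -1]
    - [0.05, -0.1535, 0.083, -0.239, -1]
    - [0.075, -0.1535, 0.083, -0.239, -1]
    - [0.091, -0.1535, 0.083, -0.239, -1]
    - [0.091, -0.1535, 0.083, -0.239, -1]
    - [0.091, -0.1535, 0.083, -0.239, -1]

```text
time: 16.0
ee_pos: [0.4097, -0.2174, 0.1594]
tcp_rot: [18.5, 89.4, -54.3]
wrist_force: [-0.2, -0.1, -0.5]
opening: 0.0151
```

Run:
```python
from h import *
rows([sad(t) for t in (45,40,35,30,25,20,15,10,5,0)],-72.8)
s=cams.camera("side"); np.savez("side8.npz",**s); W=cloud(s)
P=W.reshape(-1,3);P=P[~np.isnan(P[:,0])]; L=np.array([-rd[1],rd[0],0])
Q=np.c_[(P-RO)@rd,(P-RO)@L,P[:,2]]*1000
m=Q[(abs(Q[:,1])<10)&(Q[:,0]>-60)&(Q[:,0]<110)&(Q[:,2]>60)&(Q[:,2]<160)]
print([(a,np.median(m[(m[:,0]>=a)&(m[:,0]<a+15)],0).round(1)[1:].tolist()) for a in range(-60,110,15) if ((m[:,0]>=a)&(m[:,0]<a+15)).any()])
cv2.imwrite("pics/s8.png",cv2.resize(s["frame"][220:400,180:360],(600,600),interpolation=cv2.INTER_CUBIC))
```

```text
t 16.0 tcp [ 0.4097 -0.2174  0.1594] F [-0.2 -0.1 -0.5] op 0.0151 xaxis [ 0.006 -0.008 -1.   ]
roll rad 0.0002
[0.0202, -0.0006, -0.0088] [0.4066, -0.2093, 0.1391]
[0.03, -0.0006, -0.0001] [0.4092, -0.2178, 0.1294]
[0.0404, -0.0006, 0.0078] [0.4116, -0.2254, 0.119]
[0.0515, -0.0007, 0.0147] [0.4137, -0.2321, 0.108]
[0.0632, -0.0007, 0.0207] [0.4154, -0.2379, 0.0964]
[0.0753, -0.0008, 0.0256] [0.4169, -0.2427, 0.0843]
[0.0878, -0.0008, 0.0294] [0.4181, -0.2464, 0.0718]
[0.1006, -0.0008, 0.0321] [0.4189, -0.2491, 0.059]
[0.1136, -0.0009, 0.0337] [0.4194, -0.2508, 0.0461]
[0.1267, -0.0009, 0.0341] [0.4196, -0.2513, 0.033]
[(-15, [6.8, 128.1]), (0, [7.9, 131.8]), (60, [4.2, 86.1]), (75, [3.7, 76.8]), (90, [3.8, 70.2])]
```

View pics/s8.png

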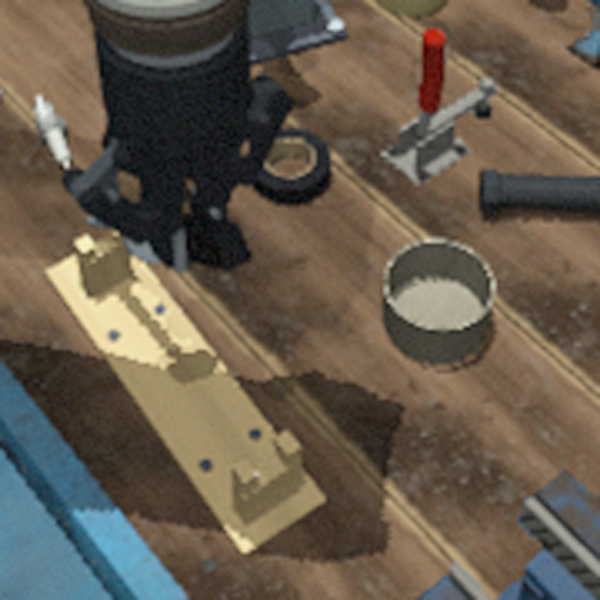

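The rod is above the rest, with its shadow lying along the foot, and both saddles are clear at (105,265) and (270,480). Lowering along the pivot arc.

Call:
apply_moves:
  commands:
    - [0.01, -0.0005, 0, 0, -1]
    - [0.02, -0.0005, 0, 0, -1]
    - [0.03, -0.0005, 0, 0, -1]
    - [0.04, -0.0005, 0.0075, 0, -1]
    - [0.0515, -0.0005, 0.0145, 0, -1]
    - [0.063, -0.0005, 0.0205, 0, -1]
    - [0.069, -0.0005, 0.023, 0, -1]
  newtons: 25

```text
time: 16.75
ee_pos: [0.4165, -0.241, 0.0897]
tcp_rot: [17.5, 89.4, -55.3]
wrist_force: [-0.7, 0.6, 1.9]
opening: 0.0151
```

Run:
```python
from h import *
rows([sad(t) for t in (20,15,10,5,2,0,-.5)],-72.8)
s=cams.camera("side"); np.savez("side9.npz",**s); W=cloud(s)
P=W.reshape(-1,3);P=P[~np.isnan(P[:,0])]; L=np.array([-rd[1],rd[0],0])
Q=np.c_[(P-RO)@rd,(P-RO)@L,P[:,2]]*1000
m=Q[(abs(Q[:,1])<10)&(Q[:,0]>-60)&(Q[:,0]<125)&(Q[:,2]>35)&(Q[:,2]<160)]
print([(a,np.median(m[(m[:,0]>=a)&(m[:,0]<a+15)],0).round(1)[1:].tolist()) for a in range(-60,125,15) if ((m[:,0]>=a)&(m[:,0]<a+15)).any()])
```

```text
t 16.75 tcp [ 0.4165 -0.241   0.0897] F [-0.7  0.6  1.9] op 0.0151 xaxis [ 0.006 -0.008 -1.   ]
roll rad -0.0005
[0.0054, -0.0001, 0.0016] [0.4169, -0.2427, 0.0843]
[0.0179, -0.0002, 0.0054] [0.4181, -0.2464, 0.0718]
[0.0307, -0.0002, 0.0081] [0.4189, -0.2491, 0.059]
[0.0437, -0.0002, 0.0097] [0.4194, -0.2508, 0.0461]
[0.0515, -0.0003, 0.0101] [0.4196, -0.2512, 0.0382]
[0.0568, -0.0003, 0.0102] [0.4196, -0.2513, 0.033]
[0.0581, -0.0003, 0.0102] [0.4196, -0.2513, 0.0317]
[(-60, [-7.6, 118.8]), (-45, [-7.0, 118.7]), (-30, [7.7, 98.5]), (-15, [7.7, 94.2]), (0, [8.4, 95.9]), (30, [3.4, 73.0]), (45, [1.8, 69.3]), (60, [1.9, 63.0]), (75, [2.5, 55.4]), (90, [2.5, 53.8])]
```

It is pivoting, now at about 22°, with 2 N of contact. Continuing.

Call:
apply_moves:
  commands:
    - [0.006, 0, 0.0018, 0, -1]
    - [0.012, 0, 0.0036, 0, -1]
    - [0.018, 0, 0.0054, 0, -1]
    - [0.0245, 0, 0.0068, 0, -1]
    - [0.0305, 0, 0.0081, 0, -1]
    - [0.037, 0, 0.009, 0, -1]
    - [0.0435, 0, 0.0097, 0, -1]
    - [0.0475, 0, 0.01, 0, -1]
    - [0.0515, 0, 0.01, 0, -1]
    - [0.0545, 0, 0.01, 0, -1]
    - [0.0545, 0, 0.01, 0, -1]

```text
time: 17.9
ee_pos: [0.4192, -0.2513, 0.0347]
tcp_rot: [9.1, 89.5, -63.8]
wrist_force: [-3.1, -4.2, 3.1]
opening: 0.0152
```

Call:
apply_moves:
  commands:
    - [0.001, 0, 0, 0, -1]
    - [0.0025, 0, 0, 0, -1]
    - [0.0025, 0, 0, 0, -1]

```text
time: 18.2
ee_pos: [0.4192, -0.2513, 0.0345]
tcp_rot: [12.7, 89.4, -60.1]
wrist_force: [-10.0, 3.7, 25.8]
opening: 0.015
```

```bash
cat > lev.py <<'E'
from h import *
rows([sad(0)],-72.8)
for n in ("side","top"):
    s=cams.camera(n); np.savez(n+"9.npz",**s); W=cloud(s)
    P=W.reshape(-1,3);P=P[~np.isnan(P[:,0])]; L=np.array([-rd[1],rd[0],0])
    Q=np.c_[(P-RO)@rd,(P-RO)@L,P[:,2]]*1000
    m=Q[(abs(Q[:,1])<10)&(Q[:,0]>-130)&(Q[:,0]<125)&(Q[:,2]>35)&(Q[:,2]<160)]
    print(n,[(a,np.median(m[(m[:,0]>=a)&(m[:,0]<a+15)],0).round(1)[1:].tolist()) for a in range(-130,125,15) if ((m[:,0]>=a)&(m[:,0]<a+15)).any()])
E
python3 lev.py
```

```text
t 18.2 tcp [ 0.4192 -0.2513  0.0345] F [-10.    3.7  25.8] op 0.015 xaxis [ 0.005 -0.009 -1.   ]
roll rad -0.0011
[0.0015, 0.0004, 0.0001] [0.4196, -0.2513, 0.033]
side [(-130, [2.1, 54.9]), (-115, [4.1, 59.9]), (-100, [4.3, 59.8]), (-85, [-2.7, 71.2]), (-70, [-6.9, 63.7]), (-40, [8.3, 45.0]), (-25, [8.1, 41.3]), (5, [3.8, 51.8]), (20, [1.6, 53.7]), (35, [0.7, 53.7]), (50, [1.2, 53.4]), (65, [1.3, 53.3]), (80, [1.9, 52.2]), (95, [1.0, 53.3])]
top [(-70, [-0.2, 60.6]), (-55, [-0.2, 60.6]), (-40, [1.5, 60.6]), (-25, [1.8, 60.4]), (-10, [0.1, 64.7]), (5, [1.8, 52.8]), (20, [1.2, 53.6]), (35, [1.3, 53.7]), (50, [1.3, 53.4]), (65, [1.3, 52.1]), (80, [-0.9, 53.1]), (95, [1.3, 53.4])]
```

The rod is seated level again: shank tops read 53.5 mm and handle 60 mm at both ends. I'll firm the grip, lift it, and turn it towards the tin with the rod heading about 30°.

Run:
```python
from h import *
d=np.array([np.cos(np.pi/6),.5,0]); T=np.array([.577,-.2035,.1345])
rows([[.4192,-.2513,.18],T-.175*d+[0,0,.045],T-.175*d],-150)
```

```text
t 18.3 tcp [ 0.4192 -0.2513  0.0345] F [-11.1   3.7  24.4] op 0.0152 xaxis [ 0.005 -0.009 -1.   ]
roll rad 1.3463
[-0.1455, 0.0003, 0.0015] [0.4192, -0.2513, 0.18]
[-0.1446, -0.0054, 0.0413] [0.4254, -0.291, 0.1795]
[-0.0996, -0.0055, 0.0408] [0.4254, -0.291, 0.1345]
```

Call:
apply_moves:
  commands:
    - [-0.001, 0, 0, 0, -1]
    - [-0.001, 0, 0, 0, -1]
    - [-0.0015, 0, 0, 0, -1]
    - [-0.004, 0, 0, 0, -1]
    - [-0.015, 0, 0, 0, -1]
    - [-0.04, 0, 0, 0, -1]
    - [-0.07, 0, 0, 0, -1]
    - [-0.1, 0, 0, 0, -1]
    - [-0.13, 0, 0, 0, -1]
    - [-0.145, 0, 0, 0, -1]
    - [-0.145, 0, 0, 0, -1]
  newtons: 80

```text
time: 19.4
ee_pos: [0.4196, -0.2504, 0.1825]
tcp_rot: [22.4, 89.2, -50.4]
wrist_force: [0.0, 0.4, -2.4]
opening: 0.0145
```

Run:
```python
from h import *
d=np.array([np.cos(np.pi/6),.5,0]); T=np.array([.577,-.2035,.1345])
rows([T-.175*d+[0,0,.045],T-.175*d],-150)
print(bot.get_obs()['q'])
s=cams.camera("side"); P=cloud(s).reshape(-1,3);P=P[~np.isnan(P[:,0])]; L=np.array([-rd[1],rd[0],0])
Q=np.c_[(P-RO)@rd,(P-RO)@L,P[:,2]]*1000
m=Q[(abs(Q[:,1])<12)&(Q[:,0]>5)&(Q[:,0]<125)&(Q[:,2]>165)&(Q[:,2]<230)]; print(len(m),np.polyfit(m[:,0],m[:,2],1),m[:,0].max())
```

```text
t 19.4 tcp [ 0.4196 -0.2504  0.1825] F [ 0.   0.4 -2.4] op 0.0145 xaxis [ 0.009 -0.011 -1.   ]
roll rad 1.3466
[0.0035, -0.0064, 0.0405] [0.4254, -0.291, 0.1795]
[0.0485, -0.0066, 0.0399] [0.4254, -0.291, 0.1345]
[-30.66412766  -4.95894643  -5.27834622  88.89134923  -0.28390151
  42.17881782]
168 [-1.57181150e-02  2.00409626e+02] 107.66549095727879
```

Call:
apply_moves:
  commands:
    - [0, 0, 0, 0.12, -1]
    - [0, -0.001, 0.005, 0.26, -1]
    - [0, -0.002, 0.01, 0.4, -1]
    - [0, -0.003, 0.015, 0.54, -1]
    - [0, -0.004, 0.02, 0.68, -1]
    - [0, -0.005, 0.025, 0.82, -1]
    - [0, -0.006, 0.03, 0.96, -1]
    - [0, -0.006, 0.035, 1.1, -1]
    - [0.002, -0.0065, 0.04, 1.24, -1]
    - [0.003, -0.0065, 0.04, 1.346, -1]
    - [0.003, -0.0065, 0.04, 1.346, -1]
    - [0.003, -0.0065, 0.04, 1.346, -1]

```text
time: 20.65
ee_pos: [0.4244, -0.2901, 0.1771]
tcp_rot: [93.1, 89.4, -56.7]
wrist_force: [-0.3, 0.8, -2.2]
opening: 0.0146
```

```bash
cat > fin.py <<'E'
from h import *
o=bot.get_obs(); p=o['ee_pos']; 
R=Ro.from_euler('xyz',o['tcp_rot'],degrees=True).as_matrix(); d=-R[:,2]*[1,1,0]; d/=np.linalg.norm(d); L=np.array([-d[1],d[0],0])
res=[]
for n in("side","top"):
    s=cams.camera(n); np.savez(n+"10.npz",**s); P=cloud(s).reshape(-1,3);P=P[~np.isnan(P[:,0])]
    Q=np.c_[(P-p)@d,(P-p)@L,P[:,2]]*1000
    m=Q[(abs(Q[:,1])<9)&(Q[:,0]>70)&(Q[:,0]<200)&(abs(Q[:,2]-p[2]*1000-17)<25)]
    k=np.polyfit(m[:,0],m[:,2],1); print(n,len(m),"slope",k[0].round(4),"ztop mid",np.median(m[:,2]).round(1),"lat",np.median(m[:,1]).round(1),"tip along",m[:,0].max().round(1))
    tip=p+d*m[:,0].max()/1000; print(" tip xy",tip.round(4))
    t=P[(np.hypot(P[:,0]-.577,P[:,1]+.2035)<.055)&(P[:,2]>.034)&(P[:,2]<.05)]; print(" tin",len(t),cv2.minEnclosingCircle(t[:,:2].astype(np.float32)))
T=np.array([.577,-.2035,.1345]); rows([T-.175*d],None)
E
python3 fin.py
```

```text
side 235 slope 0.0017 ztop mid 196.0 lat -2.5 tip along 175.7
 tip xy [ 0.5762 -0.2016  0.1771]
 tin 194 ((0.5789781808853149, -0.20314566791057587), 0.03783975541591644)
top 239 slope 0.0025 ztop mid 196.7 lat 1.6 tip along 173.6
 tip xy [ 0.5743 -0.2027  0.1771]
 tin 114 ((0.5760992169380188, -0.20314007997512817), 0.03684872388839722)
t 20.75 tcp [ 0.4245 -0.2902  0.1776] F [-0.2  0.3 -1.2] op 0.0147 xaxis [ 0.007 -0.01  -1.   ]
[0.0432, 0.0013, -0.0003] [0.4258, -0.2916, 0.1345]
```

Call:
apply_moves:
  commands:
    - [0.015, 0.001, -0.001, 0, -1]
    - [0.03, 0.002, -0.001, 0, -1]
    - [0.0415, 0.002, -0.001, 0, -1]
    - [0.0415, 0.002, -0.001, 0, -1]
    - [0.0415, 0.002, -0.001, 0, -1]
    - [0.0415, 0.002, -0.001, 0, -1]

```text
time: 21.35
ee_pos: [0.4268, -0.2919, 0.1366]
tcp_rot: [95.7, 89.3, -54.1]
wrist_force: [-0.7, 0.2, -1.9]
opening: 0.0143
```

```bash
python3 fin.py
python3 - <<'E'
from h import *
a=dict(np.load("top10.npz"))["frame"][140:330,200:430];b=dict(np.load("side10.npz"))["frame"][150:390,170:360]
a,b=[cv2.resize(i,(int(i.shape[1]*440/i.shape[0])*4//5*5//4,440),interpolation=cv2.INTER_CUBIC) for i in(a,b)]
m=np.hstack([a,b]); m=cv2.resize(m,(790,int(m.shape[0]*790/m.shape[1]))); cv2.imwrite("pics/c10.png",m)
print(np.round(bot.get_obs()['qd'],3))
E
```

```text
side 225 slope 0.002 ztop mid 156.2 lat -2.8 tip along 174.2
 tip xy [ 0.5774 -0.2043  0.1366]
 tin 208 ((0.5785849690437317, -0.20370566844940186), 0.037501249462366104)
top 217 slope 0.0024 ztop mid 156.1 lat 1.4 tip along 173.9
 tip xy [ 0.5772 -0.2044  0.1366]
 tin 116 ((0.5763509273529053, -0.20376639068126678), 0.03740517050027847)
t 21.45 tcp [ 0.427  -0.2919  0.1368] F [ 0.2  0.6 -1. ] op 0.0145 xaxis [ 0.008 -0.01  -1.   ]
[0.0023, -0.001, 0.0008] [0.4257, -0.2915, 0.1345]
[-0.048 -0.09  -0.004 -0.047  0.032  0.03 ]
```

View pics/c10.png

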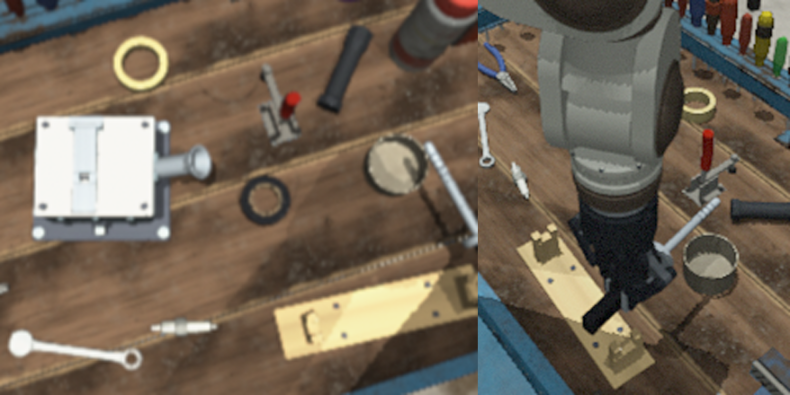

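The view shows the rod held level, the hasp flat at (83,165) and the bench things in place. In the top image the raised tip at (430,147) appears offset from the tin at (395,163), which should be parallax. I'll check by projecting the tin centre raised to 0.15 m into both images.

Run:
```python
from h import *
out=[]
for n,(r0,r1,c0,c1) in(("top",(180,280,350,450)),("side",(200,330,250,380))):
    c=dict(np.load(n+"10.npz")); im=c["frame"][r0:r1,c0:c1]; k=390/im.shape[0]
    im=cv2.resize(im,(390,390),interpolation=cv2.INTER_CUBIC)
    for X,col in(((.5775,-.2037,.150),(0,0,255)),((.5775,-.2037,.042),(0,255,0))):
        p=c["camera_matrix"]@(c["R"]@np.array(X)+c["t"]); u=((p[0]/p[2]-c0+.5)*k,(p[1]/p[2]-r0+.5)*k); print(n,X,np.round(u))
        cv2.drawMarker(im,(int(u[0]),int(u[1])),col,cv2.MARKER_CROSS,16,2)
    out.append(im)
cv2.imwrite("pics/c11.png",np.hstack(out))
```

```text
top (0.5775, -0.2037, 0.15) [212. 114.]
top (0.5775, -0.2037, 0.042) [165. 149.]
side (0.5775, -0.2037, 0.15) [198. 217.]
side (0.5775, -0.2037, 0.042) [186. 316.]
```

View pics/c11.png

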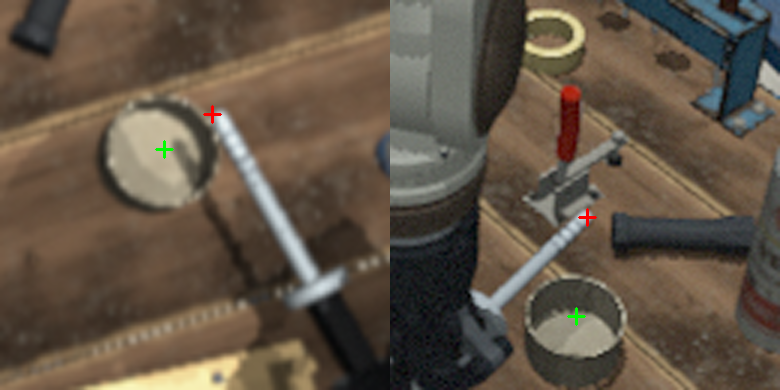

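The red cross (tin centre raised to 0.15 m) sits at the rod's tip in both views, within about 2–4 mm. I'll nudge 2 mm to +y, settle and hand in.

Call:
apply_moves:
  commands:
    - [0, -0.001, -0.0005, 0, -1]
    - [0, -0.002, -0.001, 0, -1]
    - [0, -0.002, -0.001, 0, -1]
    - [0, -0.002, -0.001, 0, -1]
    - [0, -0.002, -0.001, 0, -1]
    - [0, -0.002, -0.001, 0, -1]

```text
time: 22.05
ee_pos: [0.4268, -0.2897, 0.1368]
tcp_rot: [96.2, 89.3, -53.6]
wrist_force: [0.1, -0.2, -1.2]
opening: 0.0148
```

```bash
python3 fin.py; python3 -c "
from h import *
print(np.round(bot.get_obs()['qd'],2)); print(bot.job_done())"
```

```text
side 223 slope 0.0038 ztop mid 155.9 lat -2.6 tip along 173.6
 tip xy [ 0.5769 -0.2024  0.1368]
 tin 206 ((0.5781919956207275, -0.20387032628059387), 0.03776984289288521)
top 219 slope 0.0005 ztop mid 155.9 lat 1.7 tip along 173.9
 tip xy [ 0.5771 -0.2023  0.1368]
 tin 105 ((0.5762211084365845, -0.20297323167324066), 0.03688490390777588)
t 22.15 tcp [ 0.4268 -0.2897  0.1367] F [-0.5 -0.1 -1.1] op 0.0151 xaxis [ 0.008 -0.01  -1.   ]
[0.0022, 0.001, 0.0018] [0.4257, -0.2915, 0.1345]
[-0.08  0.07 -0.07 -0.04  0.    0.03]
the job is handed in; nothing more can be done
None
```

The job is done and handed in at about 22 s. The hasp is closed, the rod went down the tube to its collar and came out again, and the gripper is holding it over the grey tin.

- **Hasp:** I pushed it down until it stopped hard, with 22 N at z 117 mm. Later pictures show it flat over its staple.
- **Rod in the tube:** The tool could not tilt, so the funnel swung the rod to about 40° in the grip. It went in until a 17 N push-back along the tube, at 112 mm of travel against 110 mm expected. I took that as the collar on the mouth, since the gripper partly hid it in the picture. A further small push gave less force (about 11 N), so the rod may have slipped about 1 mm in the grip.
- **Drawing out and levelling:** I drew the rod right out, then lowered it, still gripped, into its own rest to level it before lifting again.
- **Final pose:**
  - The rod is level to about 0.2° and about 15 cm up, with the arm still and nothing touching it.
  - By depth, the tip is within about 2 mm of the tin's centre. The last overlay before the final 2 mm nudge had suggested 2–4 mm in the top view.
- **Other things on the bench:** The tin stayed within about 1 mm of where it was first measured, and nothing else looked moved in the pictures.

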